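# Turn a curing soap bar with the spatula

### The arm

A 6-joint arm with a two-finger parallel gripper is mounted at the origin on the work surface. World frame = base frame: x ahead of the robot, y to its left, z up, the work surface at z = 0. Lengths are in m, angles in rad, forces in N, time in s.
With the tool pointing down it reaches from about 0.25 to 0.775 m from the base axis. Payload 4 kg.
Tool frame: the origin (TCP) lies midway between the tips of the shut fingers; the grasp point (between the pads) lies 19 mm behind it; z points along the fingers, y is the direction in which the jaws open and shut (so a half turn about z gives the same grasp; the last joint's range is limited). The gripper opens to 94 mm and grips with 3 to 60 N. Pads are 16 mm wide; open, the fingers measure 119 mm over their backs; the gripper's body (75 mm by 177 mm) begins 78 mm behind the grasp point.
Start: joints at [-1.322, 0.087, 1.371, -0, 1.684, -0.103], TCP at [0.19, -0.516, 0.206] pointing down, gripper open.
Joint ranges: [-3.1, 3.1], [-0.76, 2.03], [0.27, 2.55], [-1.08, 4.22], [0.17, 2.65], [-2.57, 2.57]. Speed limits (rad/s): [2.79, 2.79, 3.14, 3.14, 3.14, 3.14].

### API

Orientations are given as [roll, pitch, yaw] about the fixed x, y, z axes, in that order (R = Rz(yaw) Ry(pitch) Rx(roll)).
In Python, from bench import robot, cams gives the robot as it stands.
- The arm moves only by the tool step_arm, never from a script. Its argument "plan" is a list that holds one entry, the list of rows, each a list of 5 numbers: the shift along the world's x, y, z in mm, then the turn about the world's z in rad, then the opening in per cent of the stroke, from 0 (shut) to 100 (fully open). In form: [[[tx, ty, tz, turn, fingers], ...]]. A call has 1 to 8 rows; each row is the pose to reach, as a shift and turn from the pose commanded when the call began; what a row does not reach only later rows make up. A row lasts 1/12 s, in which the tool goes at most 41.7 mm and 7.16 degrees, less where a joint would pass 70% of its speed; a pose out of reach is approached as far as the arm can. A call with a gripper value outside its range is refused whole. The fingers move at their own pace and stop on an object; the grip force is fixed at half the most. Time passes only in rows, so rows that repeat a pose let the fingers close. It gives the time, the measured TCP pose, the force and the opening at its end, in the units of the state.
- robot.get_obs(): the state, without advancing time (a new reading comes with each control period).
- cams.snapshot(name): name is "scene" or "top" or "wrist"; returns a dict with "frame" (400x640x3 uint8, red, green, blue), "camera_matrix" (3x3 intrinsics, pixels), "k1" (the pictures are not rectified: a ray, as slopes to the right and down, at radius r is drawn at 1 + k1 r^2 times it, then the intrinsics apply), "origin" and "attitude" of the camera in the world; the wrist camera has in their place "T_tool_cam" (4x4, takes a point from camera to tool coordinates, whose origin is the TCP and whose axes are the flange's). Camera axes: x right, y down, z forward; pixel columns grow to the right and rows downward; lengths in m; the calibration is good to about 2 mm. A picture is of the moment at which its call begins: read the wrist's pose just before it. There is no depth.
- robot.close_job(): hands the job in, once; it reports no verdict.
The state is a dict: "time": time; "joint_positions": joint angles; "qvel": joint speeds; "joint_torque": joint torques, N m; "tool_pos": TCP position; "ee_rot": TCP orientation; "wrist_force": force on the tool from outside, world axes, zero at the start; "wrist_torque": the same for the moment, N m; "width": finger opening in m.
Only numpy, scipy, OpenCV 4.12 (cv2) and the standard library are available. Lean on these libraries where they do the work, as an engineer would, in place of code of your own. Each camera call takes 0.05 s, during which the arm holds its last target. There are 200 camera calls.

### The job

Turn the green soap bar over so that its white side can dry: take the spatula from its rest, work the blade under the bar's near edge with light pressure, slide the bar home against the board's step, then with a quick turn of the wrist tip it over the step so that it lies flat, white side up, on the upper deck. Lay the spatula back on its rest and let go. Touch the bar only with the spatula, do not toss it, press on bar and board only gently (always less than a kilogram's weight, 10 N), and leave everything else where it is.

Things in the scene. Friction and masses are not known exactly. Their poses are not given: they have to be found in the camera images.
- spatula_grip (a point): Centre of the spatula's wooden handle, a box 110 long (x) by 18 wide (y) by 24 high (z); grip it in the middle across the 18 mm. x runs along the handle towards the blade, z is up as it lies on the rest. A steel neck drops from the handle's front to the blade (see blade_root). Whole spatula 0.16 kg.
- blade_root (a point): Middle of the blade's rear edge, 69 ahead (x) of and 40 below spatula_grip; axes of spatula_grip. Blade: flat stiff steel, 62 long, 50 wide, 2 thick, straight tip edge. It dips 12 degrees forward on average (tip 130 ahead of, 54 below spatula_grip) but is bent up to 11 degrees up or down from that, so the tip may be 12 higher or lower; the bend varies, is not measured, and stays.
- rest_seat (a point): Where spatula_grip lies when the spatula is on its rest, 72 above the table; x towards the blade end. Fixed dark rest: base 130 x 60 x 8 with posts 14 thick, 42 before and behind this point. The handle lies on the posts' tops (60 above the table) between cheeks 25 apart rising 11 higher, open above; between the posts there is room for fingers beside the handle.
- board: Fixed two-level turning board, 280 wide (y), yaw varies. Origin on the table under the middle of the step; x points up the step, away from the robot. Pale lower deck from x = -200 to 0, top 15 above the table; darker upper deck from x = 0 to 120, top 27 above the table: an upright step face 12 high at x = 0.
- soap_center (a point): Centre (half-way up) of the hard soap bar to turn, 76 x 76 x 18, 0.09 to 0.19 kg, green upper half (+z), white lower half. It lies green side up on the lower deck, 12 to 32 short of the step and up to 0.2 rad askew. Every edge is bevelled top and bottom, 3.5 high and 7 deep, so a blade tip kept down on the deck gets under. Home and square, its centre is 38 before the step.
- bluebar_center (a point): Centre, half-way up, of a bar of the same shape, pale blue over white, on the lower deck about 130 to the left or right of the green one (the side varies). To be left alone.
- jar: Closed jar with pale green contents, 64 across, 100 high; origin under its centre. Bystander.
- yellowbar: Yellow soap bar 76 x 76 x 18 on the table; origin under its centre. Bystander.
- mould: Blue open two-part mould 130 x 110 x 35; origin under its centre. Bystander.
- cup: Clear open cup 76 across, 85 high; origin under its centre. Bystander.
- spray: White bottle with blue cap 56 across, 150 high; origin under its centre. Bystander.
- tub: White tub 150 x 110 x 85 filled with green soap; origin under its centre. Bystander.
Mind the look-alikes: they are no part of the job. There is more than one size of the part that bears spatula_grip; the job needs the larger.

How it is judged:
On the way, in this order (a step that is already met when the one before it is completed fails the run):
1. the bar, still green side up, is pushed home against the step with the spatula (x of soap_center in the frame of board above -0.043 m and angle between soap_center's own z axis and vertical below 0.6 rad and contact force between spatula and soap above 0.05 N), for 0.1 s.
2. the bar lies flat, white side up, on the upper deck (angle between soap_center's own z axis and vertical above 3.04 rad and x of soap_center in the frame of board between 0.005 and 0.09 m and z of soap_center in the frame of board between 0.033 and 0.039 m), for 0.2 s.
At the end, for the whole second after the job is handed in: The green bar lies still and flat (within 0.1 rad), white side up, on the upper deck, its centre 5 to 90 mm beyond the step (it may overhang). The spatula lies still on its rest, right way up, handle centre within 12 mm of the seat and aligned within 0.15 rad (all of step 2 and linear speed of each of soap, spatula below 0.02 m/s and distance between spatula_grip and rest_seat below 0.012 m and angle between the x axis of spatula_grip and the x axis of rest_seat, either way round below 0.15 rad and angle between spatula_grip's own z axis and vertical below 0.2 rad); the robot touches nothing.
It fails at once if the gripper or arm touches the green bar (contact force between any of the fingers, the arm and soap above 0.5 N).
It fails at once if the spatula presses on the board or on the green bar with more than 10 N (contact force between spatula and board above 10 N or contact force between spatula and soap above 10 N).
It fails at once if the bar is tossed (its centre more than 120 mm above the table) (height (world z) of soap_center above 0.12 m).
It fails at once if the blue bar is moved more than 10 mm (distance of bluebar_center from where it was at the start of the episode above 0.01 m).
It fails at once if another bystander is moved more than 20 mm (distance of any of jar, yellowbar, mould, cup, spray, tub from where it was at the start of the episode above 0.02 m).
It also fails if it takes over 58 s, if anything falls off the work surface, if the arm or the gripper's body presses on something with over 40 N, if the wrist force passes 120 N, or if a joint passes its speed limit or range.

## Working session

There is one attempt and no reset: what is moved stays moved. The work goes in short steps, Python scripts to look and compute and a tool call to move; the robot and the scene stay as the last step left them, time stands still between calls to the robot, and variables do not carry over. Pictures are saved under pics/ and viewed, about 8 in all and at most 12, crops included, and the job is handed in when it is done.

Besides the shell and the picture viewer there is one more tool, called after "Request:" by a JSON object that holds its "fn" and its "kwargs". step_arm: Moves the arm, as the interface text tells. Its arguments: {"type":"object","properties":{"plan":{"type":"array"}},"required":["plan"]}

```bash
mkdir -p pics
cat > h.py <<'E'
import numpy as np, cv2
from scipy.spatial.transform import Rotation as R
from bench import robot, cams
def snap(n):
    o=robot.get_obs(); s=cams.snapshot(n)
    if n=='wrist':
        T=np.eye(4); e=np.array(o['ee_rot']); T[:3,:3]=R.from_euler('xyz',e).as_matrix() if e.size==3 else e
        T[:3,3]=o['tool_pos']; M=T@np.array(s['T_tool_cam'])
    else:
        M=np.eye(4); a=np.array(s['attitude']); M[:3,:3]=R.from_euler('xyz',a).as_matrix() if a.size==3 else a; M[:3,3]=s['origin']
    return s['frame'],np.array(s['camera_matrix']),s['k1'],M
def und(K,k1,px):
    p=np.atleast_2d(np.array(px,float)); d=np.c_[(p[:,0]-K[0,2])/K[0,0],(p[:,1]-K[1,2])/K[1,1]]
    u=d.copy()
    for _ in range(20): u=d/(1+k1*(u**2).sum(1,keepdims=True))
    return u
def at_z(c,px,z):
    _,K,k1,M=c; u=und(K,k1,px); r=np.c_[u,np.ones(len(u))]@M[:3,:3].T
    return M[:3,3]+r*((z-M[2,3])/r[:,2])[:,None]
def proj(c,P):
    _,K,k1,M=c; q=(np.atleast_2d(P)-M[:3,3])@M[:3,:3]; u=q[:,:2]/q[:,2:]; u=u*(1+k1*(u**2).sum(1,keepdims=True))
    return np.c_[u[:,0]*K[0,0]+K[0,2],u[:,1]*K[1,1]+K[1,2]]
def save(c,n,f=None,box=None):
    im=c[0]; 
    if box: im=im[box[1]:box[3],box[0]:box[2]]
    if f: im=cv2.resize(im,None,fx=f,fy=f,interpolation=cv2.INTER_CUBIC)
    cv2.imwrite('pics/'+n,im[:,:,::-1])
E
python3 - <<'E'
from h import *
import pickle
c={n:snap(n) for n in('top','scene')}
pickle.dump(c,open('c.pkl','wb'))
for n in c: save(c[n],n+'1.png',1.25); print(n,c[n][3].round(3).tolist(),c[n][1].round(1).tolist(),c[n][2])
print(robot.get_obs())
E
```

```text
top [[-0.012, -0.987, 0.162, 0.255], [-1.0, 0.011, -0.01, -0.022], [0.008, -0.162, -0.987, 1.45], [0.0, 0.0, 0.0, 1.0]] [[448.9, 0.0, 323.1], [0.0, 448.9, 200.0], [0.0, 0.0, 1.0]] -0.09538882907736768
scene [[0.294, 0.528, -0.796, 1.39], [0.955, -0.144, 0.258, -0.335], [0.022, -0.837, -0.547, 0.723], [0.0, 0.0, 0.0, 1.0]] [[418.7, 0.0, 325.1], [0.0, 418.7, 193.3], [0.0, 0.0, 1.0]] -0.01729649852672299
{'time': 0.1, 'joint_positions': array([-1.32205865e+00,  8.78985037e-02,  1.37202770e+00, -2.23198011e-05,
        1.68361087e+00, -1.03104107e-01]), 'qvel': array([ 0.00027448, -0.00171786, -0.00283422,  0.00142331, -0.00040391,
        0.00076774]), 'joint_torque': array([ 1.90404600e-03, -3.41251051e+01, -3.03301406e+01,  7.20663043e-02,
        3.04384518e-02, -1.02060906e-04]), 'tool_pos': array([ 0.18941461, -0.51585263,  0.20444997]), 'ee_rot': array([-3.13965628e+00, -1.78057349e-04,  3.51839117e-01]), 'wrist_force': array([ 0.09579394, -0.27907395, -0.23779148]), 'wrist_torque': array([ 0.01127675, -0.03242473,  0.00313869]), 'width': 0.09420171851138442}
```

View pics/top1.png

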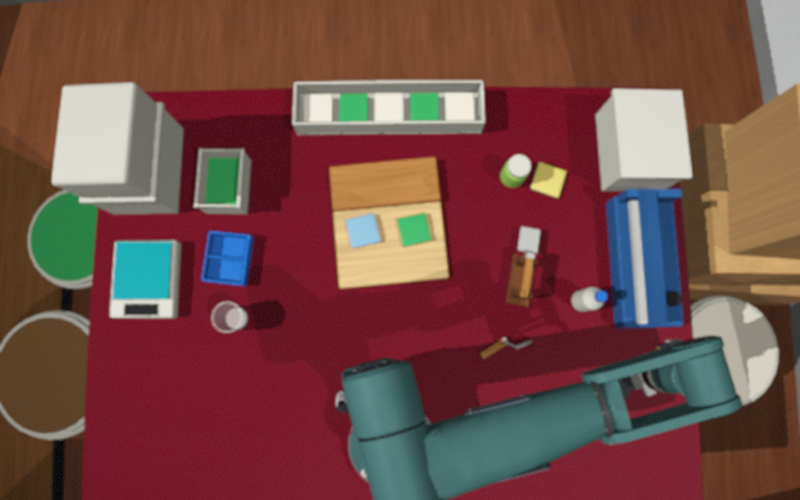

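View pics/scene1.png

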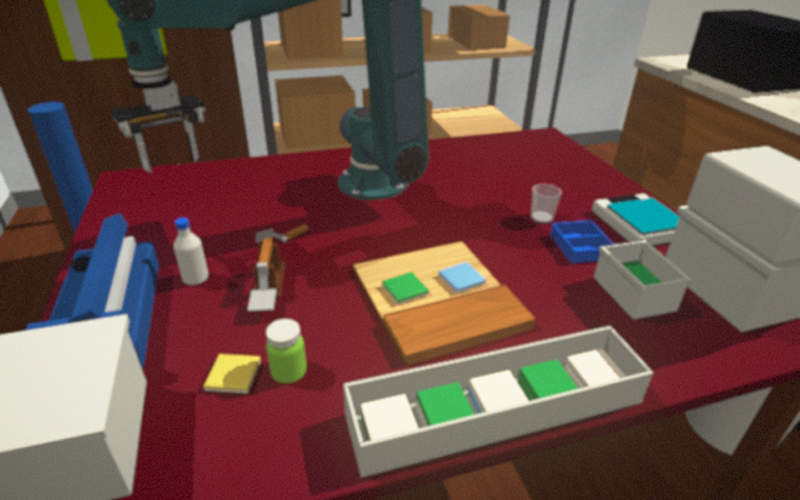

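The job's spatula is on the dark rest (top view, 800-wide picture, about 526,262). The small one on the table (505,347) is the look-alike. The green bar is at (414,229) and the blue one at (364,231). I'll measure with segmentation and confirm in a crop.

Run:
```python
from h import *
import pickle
c=pickle.load(open('c.pkl','rb'))
t=c['top']; im=t[0]
hsv=cv2.cvtColor(im,cv2.COLOR_RGB2HSV)
# green
m=cv2.inRange(hsv,(45,120,60),(80,255,255)); m2=np.zeros_like(m); m2[165:205,305:355]=m[165:205,305:355]
P,_=cv2.findContours(m2,0,2); g=max(P,key=cv2.contourArea); r=cv2.minAreaRect(g); b=cv2.boxPoints(r)
print('green',at_z(t,[r[0]],.033),at_z(t,b,.033).round(4).tolist())
mb=cv2.inRange(hsv,(95,40,120),(115,160,255)); m2=np.zeros_like(m); m2[165:205,265:310]=mb[165:205,265:310]
P,_=cv2.findContours(m2,0,2); g=max(P,key=cv2.contourArea); r=cv2.minAreaRect(g); print('blue',at_z(t,[r[0]],.033))
q=np.array([(330,167),(437,157),(339,287),(449,277)])/1.25
print('upper far',at_z(t,q[:2],.027),'near',at_z(t,q[2:],.015)); 
print('step',at_z(t,np.array([(333,211),(441,203)])/1.25,.027))
A=cv2.resize(im[120:250,255:385],None,fx=4.5,fy=4.5,interpolation=2);B=cv2.resize(im[165:300,375:475],None,fx=4.5,fy=4.5,interpolation=2)
A=cv2.resize(A,(390,390));B=cv2.resize(B,(400,540));C=np.zeros((540,800,3),np.uint8);C[:390,:390]=A;C[:,400:]=B
cv2.imwrite('pics/crop.png',C[:,:,::-1])
```

```text
green [[ 0.54170489 -0.06313765  0.033     ]] [[0.5679, -0.0228, 0.033], [0.5829, -0.0894, 0.033], [0.5157, -0.1033, 0.033], [0.5009, -0.0372, 0.033]]
blue [[0.53958261 0.06804066 0.033     ]]
upper far [[ 0.71258768  0.1549059   0.027     ]
 [ 0.73721391 -0.12849114  0.027     ]] near [[ 0.39577827  0.13005053  0.015     ]
 [ 0.4184153  -0.15303371  0.015     ]]
step [[ 0.59311645  0.14568865  0.027     ]
 [ 0.61151145 -0.13601374  0.027     ]]
```

View pics/crop.png

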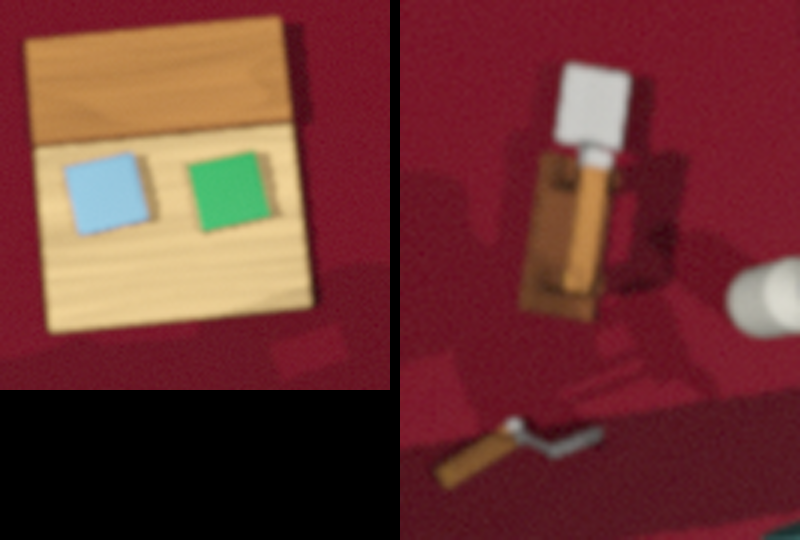

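Run:
```python
from h import *
import pickle
c=pickle.load(open('c.pkl','rb'));t=c['top']
f=at_z(t,[(423,206.25),(418.75,235.5)],.084);print('handle ends',f,np.linalg.norm(f[0]-f[1]),'yaw',np.arctan2(*(f[0]-f[1])[1::-1]), f.mean(0))
B=lambda *p:[(375+x/4,165+y/4) for x,y in p]
print('base',at_z(t,B((143,153),(122,310),(195,320)),.008))
print('blade tip',at_z(t,B((166,63),(231,72)),.018),'blade root',at_z(t,B((156,142),(222,150)),.032))
```

```text
handle ends [[ 0.45582178 -0.34624365  0.084     ]
 [ 0.36532826 -0.32882792  0.084     ]] 0.09215413823315478 yaw -0.19012819162691733 [ 0.41057502 -0.33753579  0.084     ]
base [[ 0.47740687 -0.32422907  0.008     ]
 [ 0.34952484 -0.30172788  0.008     ]
 [ 0.34053588 -0.36084717  0.008     ]]
blade tip [[ 0.5502495  -0.34450814  0.018     ]
 [ 0.54224691 -0.39805053  0.018     ]] blade root [[ 0.48253823 -0.33016588  0.032     ]
 [ 0.47541343 -0.38362237  0.032     ]]
```

Run:
```python
from h import *
import pickle
c=pickle.load(open('c.pkl','rb'));t=c['top'];s=c['scene']
print('spray base(scene front)',at_z(s,[(193/1.25,281/1.25)],0),'cap',at_z(s,[(182/1.25,222/1.25)],.15),'top cap',at_z(t,[(601/1.25,295/1.25)],.15))
print('jar',at_z(t,[(519/1.25,165/1.25)],.1))
```

```text
spray base(scene front) [[ 0.36606558 -0.50303824  0.        ]] cap [[ 0.36098884 -0.49638987  0.15      ]] top cap [[ 0.35552942 -0.49909051  0.15      ]]
jar [[ 0.69027929 -0.32981948  0.1       ]]
```

Request:
{"fn": "step_arm", "kwargs": {"plan": [[[25, 20, 0, -0.08, 100], [50, 40, 0, -0.2, 100], [80, 65, 0, -0.32, 100], [110, 88, 0, -0.44, 100], [140, 112, 0, -0.52, 100], [165, 135, 0, -0.52, 100], [165, 135, 0, -0.52, 100]]]}}

```text
time: 0.68
tool_pos: [0.3583, -0.377, 0.2051]
ee_rot: [-3.138, -0.001, -0.161]
wrist_force: [-0.4, 0.3, -0.5]
width: 0.0942
```

Run:
```python
from h import *
w=snap('wrist'); save(w,'w1.png',1.25); print(w[3].round(3).tolist(), robot.get_obs()['tool_pos'],robot.get_obs()['ee_rot'],w[1],w[2])
import pickle; pickle.dump(w,open('w1.pkl','wb'))
```

```text
[[-0.161, -0.96, -0.228, 0.425], [-0.987, 0.155, 0.041, -0.388], [-0.004, 0.232, -0.973, 0.384], [0.0, 0.0, 0.0, 1.0]] [ 0.35634462 -0.37908202  0.20506179] [-3.14076012e+00  3.91412635e-04 -1.62634098e-01] [[334.51229678   0.         312.41752162]
 [  0.         334.51229678 201.18961357]
 [  0.           0.           1.        ]] -0.042830848573150615
```

View pics/w1.png

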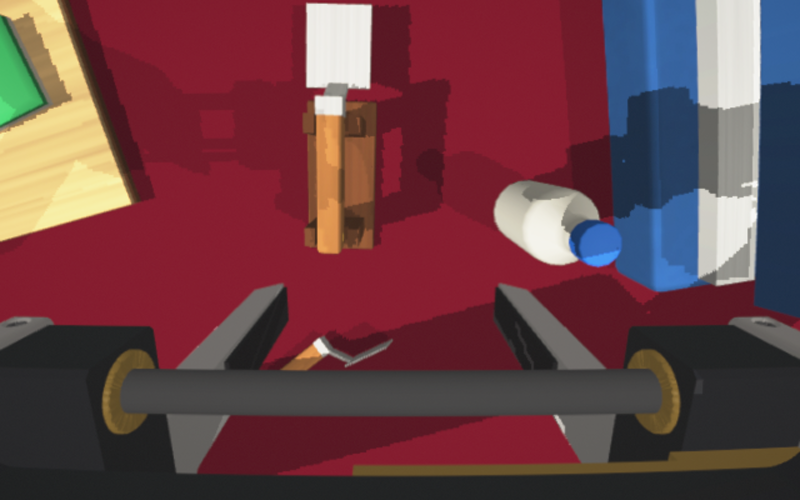

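Run:
```python
from h import *
import pickle
w=pickle.load(open('w1.pkl','rb'))
S=lambda p:np.array(p)/1.25
r=at_z(w,S([(330.5,252)]),.084)[0]; f=at_z(w,S([(330,114),(329,97)]),.084)
y=np.arctan2(*(f[0]-r)[1::-1]); print(r,f,np.linalg.norm(f-r,axis=1),y)
x=np.array([np.cos(y),np.sin(y),0]);print('grip',r+.055*x)
b=at_z(w,S([(306,248),(373,248),(377,102)]),.008);print('base',b)
e=at_z(w,S([(306,4),(371,4),(307,87),(371,88)]),.02);print('blade',e)
```

```text
[ 0.36164977 -0.33153907  0.084     ] [[ 0.45745869 -0.34987421  0.084     ]
 [ 0.46853051 -0.3513124   0.084     ]] [0.09754756 0.10869442] -0.189085854380203
grip [ 0.41566947 -0.34187693  0.084     ]
base [[ 0.35286445 -0.29551374  0.008     ]
 [ 0.34297162 -0.3566784   0.008     ]
 [ 0.46874669 -0.38178602  0.008     ]]
blade [[ 0.55063377 -0.33869806  0.02      ]
 [ 0.54193253 -0.38975187  0.02      ]
 [ 0.48853782 -0.32701406  0.02      ]
 [ 0.47904379 -0.37895626  0.02      ]]
```

Request:
{"fn": "step_arm", "kwargs": {"plan": [[[30, 20, -20, -0.01, 100], [59, 40, -45, -0.015, 100], [59, 40, -80, -0.015, 100], [59, 40, -115, -0.015, 100], [59, 40, -140, -0.015, 100], [59, 40, -151, -0.015, 100], [59, 40, -151, -0.015, 60], [59, 40, -151, -0.015, 30]]]}}

```text
time: 1.4
tool_pos: [0.4131, -0.3422, 0.0548]
ee_rot: [3.141, 0.0, -0.184]
wrist_force: [1.1, -0.1, 0.2]
width: 0.084
```

Request:
{"fn": "step_arm", "kwargs": {"plan": [[[0, 0, 0, 0, 10], [0, 0, 0, 0, 0], [0, 0, 0, 0, 0], [0, 0, 0, 0, 0], [0, 0, 0, 0, 0], [0, 0, 0, 0, 0]]]}}

```text
time: 1.9
tool_pos: [0.4137, -0.3415, 0.055]
ee_rot: [3.141, -0.001, -0.183]
wrist_force: [0.7, 0.6, -0.2]
width: 0.0443
```

Request:
{"fn": "step_arm", "kwargs": {"plan": [[[0, 0, 0, 0, 0], [0, 0, 0, 0, 0], [0, 0, 0, 0, 0], [0, 0, 0, 0, 0], [0, 0, 0, 0, 0], [0, 0, 0, 0, 0], [0, 0, 0, 0, 0]]]}}

```text
time: 2.48
tool_pos: [0.4135, -0.3412, 0.0544]
ee_rot: [-3.141, 0.0, -0.183]
wrist_force: [-0.2, -0.0, 0.2]
width: 0.018
```

Request:
{"fn": "step_arm", "kwargs": {"plan": [[[0, 0, 0, 0, 0], [0, 0, 0, 0, 0], [0, 0, 0, 0, 0]]]}}

```text
time: 2.73
tool_pos: [0.4135, -0.3412, 0.0544]
ee_rot: [-3.141, 0.0, -0.183]
wrist_force: [0.2, 0.7, -0.1]
width: 0.0177
```

Request:
{"fn": "step_arm", "kwargs": {"plan": [[[0, 0, 5, 0, 0], [0, 0, 20, 0, 0], [0, 0, 50, 0, 0], [0, 0, 80, 0, 0], [-10, 20, 90, 0, 0], [-15, 50, 90, 0.06, 0], [-25, 85, 90, 0.12, 0], [-30, 120, 90, 0.18, 0]]]}}

```text
time: 3.4
tool_pos: [0.3826, -0.2205, 0.1448]
ee_rot: [3.141, 0.0, -0.002]
wrist_force: [1.2, 0.7, -2.0]
width: 0.0178
```

Request:
{"fn": "step_arm", "kwargs": {"plan": [[[-6, 34, 0, 0.04, 0], [-13, 68, 0, 0.08, 0], [-20, 105, 0, 0.087, 0], [-32, 142, 0, 0.087, 0], [-32, 142, 0, 0.087, 0], [-32, 142, 0, 0.087, 0]]]}}

```text
time: 3.9
tool_pos: [0.3512, -0.0781, 0.1448]
ee_rot: [3.14, -0.001, 0.088]
wrist_force: [-0.3, 0.4, -2.3]
width: 0.0176
```

Run:
```python
from h import *
w=snap('wrist'); save(w,'w2.png',1.25); o=robot.get_obs(); print(o['tool_pos'],o['ee_rot'],o['wrist_force'],o['time'])
import pickle; pickle.dump((w,snap('scene'),o),open('w2.pkl','wb'))
```

```text
[ 0.35156017 -0.0791945   0.14484126] [ 3.14017948e+00 -9.41825554e-04  8.54924523e-02] [-0.16248635 -0.30909846 -0.59033258] 3.95
```

View pics/w2.png

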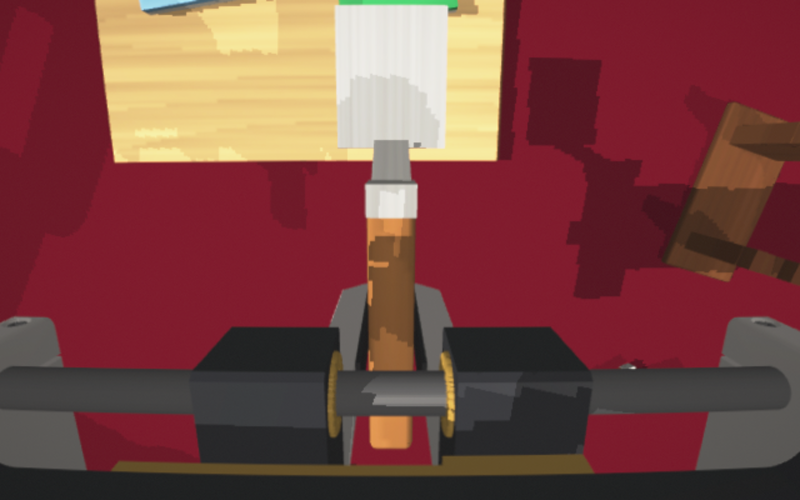

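Run:
```python
from h import *
import pickle
w,s,o=pickle.load(open('w2.pkl','rb'))
y=o['ee_rot'][2]; X=np.array([np.cos(y),np.sin(y),0]);Y=np.array([-np.sin(y),np.cos(y),0])
g=np.array(o['tool_pos'])+[0,0,.019]
def ray(c,p):
    _,K,k1,M=c;u=und(K,k1,[p])[0];return M[:3,3],M[:3,:3]@np.r_[u,1]
def loc(p,xf):
    a,d=ray(w,np.array(p)/1.25); t=(xf-(a-g)@X)/(d@X); q=a+t*d-g; return np.array([q@X,q@Y,q[2]]).round(4)
for n,p,xf in [('tipL',(336,5),.130),('tipR',(448,5),.130),('rootL',(337,147),.069),('rootR',(445,148),.069)]: print(n,loc(p,xf))
for p in [(365,182),(417,182),(369,218),(413,218),(370,446),(411,446)]:
    q=at_z(w,[np.array(p)/1.25],g[2]+.012)[0]-g; print('handle',(q@X).round(4),(q@Y).round(4))
# predicted tip pixels for bends
for b in (-11,-5.5,0,5.5,11):
    a=np.radians(12+b); T=g+X*(.069+.062*np.cos(a))+[0,0,-.04-.062*np.sin(a)]
    print(b,(.062*np.sin(a)+.04).round(4),'wrist',(proj(w,[T-Y*.025,T+Y*.025])*1.25).round(1).tolist(),'scene',(proj(s,[T-Y*.025,T+Y*.025])).round(1).tolist())
P0=(proj(s,[g+X*.13])).astype(int)[0]; save(s,'s2.png',4,(P0[0]-80,P0[1]-60,P0[0]+80,P0[1]+70)); print(P0)
```

```text
tipL [ 0.13    0.0252 -0.038 ]
tipR [ 0.13   -0.0231 -0.0377]
rootL [0.069  0.0159 0.0444]
rootR [ 0.069  -0.0158  0.0227]
handle 0.0575 0.0104
handle 0.0575 -0.0077
handle 0.0448 0.0092
handle 0.0448 -0.0065
handle -0.05 0.0098
handle -0.0499 -0.0071
-11 0.0411 wrist [[451.3, 5.2], [337.3, 5.0]] scene [[307.0, 189.1], [324.4, 185.6]]
-5.5 0.047 wrist [[449.4, 10.6], [339.0, 10.4]] scene [[306.9, 190.9], [324.3, 187.4]]
0 0.0529 wrist [[447.7, 16.9], [340.5, 16.7]] scene [[306.8, 192.5], [324.1, 189.1]]
5.5 0.0586 wrist [[446.0, 24.0], [342.0, 23.8]] scene [[306.6, 194.1], [323.9, 190.6]]
11 0.0642 wrist [[444.4, 31.8], [343.3, 31.6]] scene [[306.4, 195.4], [323.6, 191.9]]
[315 173]
```

View pics/s2.png

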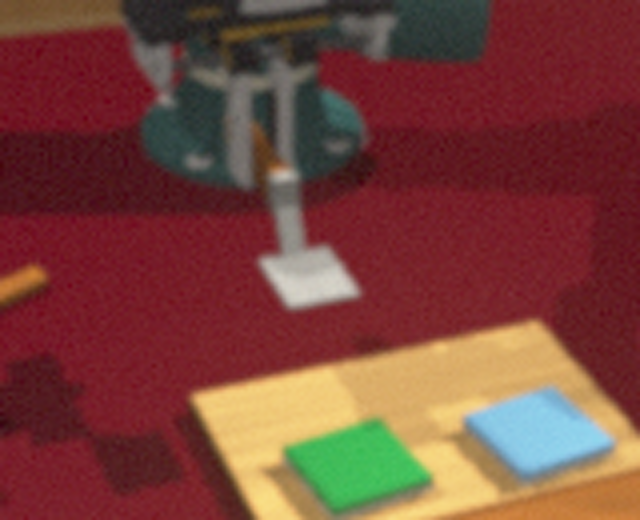

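The blade is bent up, dipping about 1–6°, and is seated about 4 mm forward in the grip. I'll lower it onto the deck in front of the bar and feel for contact.

Request:
{"fn": "step_arm", "kwargs": {"plan": [[[0, 0, -30, 0, 0], [0, 0, -60, 0, 0], [0, 0, -85, 0, 0], [0, 0, -96, 0, 0], [0, 0, -97, 0, 0], [0, 0, -97, 0, 0], [0, 0, -97, 0, 0]]]}}

```text
time: 4.58
tool_pos: [0.3525, -0.0805, 0.0485]
ee_rot: [3.141, -0.001, 0.082]
wrist_force: [0.8, -0.2, -1.2]
width: 0.0178
```

Request:
{"fn": "step_arm", "kwargs": {"plan": [[[0, 0, -1, 0, 0], [0, 0, -2, 0, 0], [0, 0, -2, 0, 0]]]}}

```text
time: 4.83
tool_pos: [0.3521, -0.0797, 0.0463]
ee_rot: [3.141, -0.001, 0.084]
wrist_force: [-0.2, -0.3, -1.2]
width: 0.0174
```

Request:
{"fn": "step_arm", "kwargs": {"plan": [[[0, 0, -1, 0, 0], [0, 0, -1, 0, 0]]]}}

```text
time: 5.0
tool_pos: [0.3517, -0.0793, 0.0447]
ee_rot: [3.141, -0.0, 0.084]
wrist_force: [-0.9, 0.6, -1.0]
width: 0.0178
```

Request:
{"fn": "step_arm", "kwargs": {"plan": [[[0, 0, -1, 0, 0], [0, 0, -1, 0, 0]]]}}

```text
time: 5.17
tool_pos: [0.3514, -0.0792, 0.0434]
ee_rot: [3.142, 0.0, 0.084]
wrist_force: [-0.5, 0.2, -0.5]
width: 0.0177
```

```bash
cat >> h.py <<'E'
def avg(n=6):
    L=[]
    for _ in range(n): cams.snapshot('wrist'); o=robot.get_obs(); L.append(np.r_[o['wrist_force'],o['wrist_torque']])
    L=np.array(L); print('F,T',L.mean(0).round(2),'sd',L.std(0).round(2),'pos',np.round(o['tool_pos'],4),np.round(o['ee_rot'],4),'t',o['time'])
E
python3 -c "
from h import *
avg()"
```

```text
F,T [-0.   -0.03 -1.61  0.03  0.04 -0.02] sd [0.53 0.31 0.38 0.02 0.05 0.03] pos [ 0.3515 -0.0793  0.0435] [ 3.1415 -0.      0.0839] t 5.4667
```

Request:
{"fn": "step_arm", "kwargs": {"plan": [[[0, 0, -1, 0, 0], [0, 0, -1, 0, 0]]]}}

```text
time: 5.63
tool_pos: [0.3514, -0.0793, 0.0423]
ee_rot: [-3.142, 0.0, 0.084]
wrist_force: [0.6, -0.8, -1.4]
width: 0.018
```

```bash
python3 -c "
from h import *
avg()"
```

```text
F,T [-0.09  0.02 -1.21  0.02  0.04  0.  ] sd [0.57 0.24 0.45 0.02 0.02 0.02] pos [ 0.3515 -0.0793  0.0425] [ 3.1415 -0.      0.0838] t 5.9333
```

Request:
{"fn": "step_arm", "kwargs": {"plan": [[[0, 0, -1, 0, 0], [0, 0, -1, 0, 0]]]}}

```text
time: 6.1
tool_pos: [0.3514, -0.0793, 0.0413]
ee_rot: [-3.142, 0.0, 0.084]
wrist_force: [0.3, 0.9, -1.0]
width: 0.0177
```

```bash
python3 -c "
from h import *
avg(4)"
```

```text
F,T [ 0.28  0.26 -1.67  0.    0.01  0.  ] sd [0.57 0.1  0.37 0.02 0.02 0.02] pos [ 0.3515 -0.0793  0.0415] [3.1415 0.     0.0837] t 6.3
```

Request:
{"fn": "step_arm", "kwargs": {"plan": [[[0, 0, -1, 0, 0], [0, 0, -1, 0, 0]]]}}

```text
time: 6.47
tool_pos: [0.3514, -0.0793, 0.0403]
ee_rot: [-3.142, 0.0, 0.084]
wrist_force: [0.4, -0.2, -2.1]
width: 0.0176
```

```bash
python3 -c "
from h import *
avg(4)"
```

```text
F,T [-0.26  0.23 -1.58  0.02  0.06 -0.01] sd [0.68 0.59 0.65 0.02 0.03 0.01] pos [ 0.3515 -0.0793  0.0405] [3.1415e+00 1.0000e-04 8.3800e-02] t 6.6667
```

Request:
{"fn": "step_arm", "kwargs": {"plan": [[[0, 0, -1, 0, 0], [0, 0, -1, 0, 0]]]}}

```text
time: 6.83
tool_pos: [0.3517, -0.0794, 0.0397]
ee_rot: [3.141, -0.0, 0.084]
wrist_force: [-1.6, 0.7, 0.2]
width: 0.018
```

```bash
python3 -c "
from h import *
avg(4)"
```

```text
F,T [-0.94  0.06  0.31  0.05  0.02 -0.01] sd [0.52 0.48 0.39 0.01 0.02 0.01] pos [ 0.3517 -0.0794  0.0397] [ 3.1413e+00 -4.0000e-04  8.3800e-02] t 7.0333
```

Request:
{"fn": "step_arm", "kwargs": {"plan": [[[4, 0.3, 0, 0, 0], [8, 0.7, 0, 0, 0], [12, 1, 0, 0, 0], [16, 1.3, 0, 0, 0], [20, 1.7, 0, 0, 0], [24, 2, 0, 0, 0], [28, 2.4, 0, 0, 0], [28, 2.4, 0, 0, 0]]]}}

```text
time: 7.7
tool_pos: [0.3805, -0.0768, 0.0396]
ee_rot: [-3.142, -0.001, 0.084]
wrist_force: [-0.6, 0.1, -0.1]
width: 0.0177
```

```bash
python3 -c "
from h import *
avg(4)
s=snap('scene');t=snap('top')
for n,c in (('scene',s),('top',t)):
    P=proj(c,[[.5417,-.063,.033]]).astype(int)[0]; print(P); f={'scene':4,'top':4}[n]
    im=c[0][P[1]-60:P[1]+50,P[0]-60:P[0]+40]; cv2.imwrite('pics/_'+n+'.png',cv2.resize(im,None,fx=4,fy=4,interpolation=2)[:,:,::-1])
a=cv2.imread('pics/_scene.png');b=cv2.imread('pics/_top.png');cv2.imwrite('pics/p3.png',np.hstack([a,b]))
"
```

```text
F,T [ 0.87 -0.21  0.27  0.1  -0.35  0.03] sd [0.68 0.79 0.33 0.03 0.07 0.04] pos [ 0.3803 -0.0768  0.0396] [ 3.1415e+00 -1.9000e-03  8.3800e-02] t 7.9
[323 226]
[330 183]
```

View pics/p3.png

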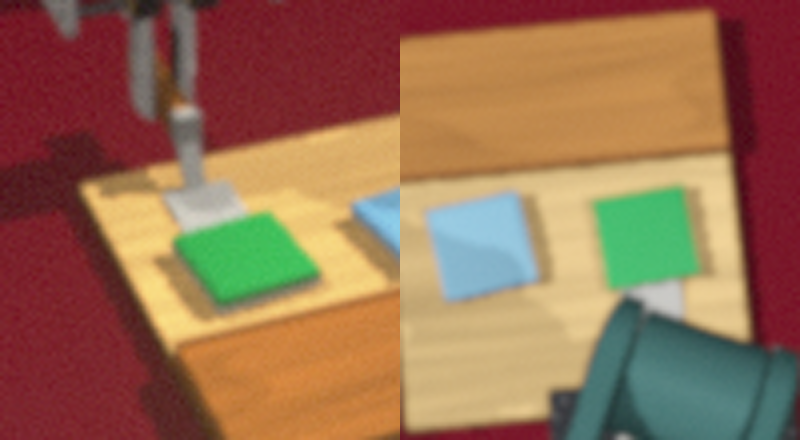

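```bash
cat >> h.py <<'E'
O=np.array([.606,.004]);BY=.084;BX=np.array([np.cos(BY),np.sin(BY)]);BYv=np.array([-np.sin(BY),np.cos(BY)])
def bd(p): d=np.asarray(p)[...,:2]-O; return np.stack([d@BX,d@BYv],-1).round(4)
def green(t,z=.033):
    hsv=cv2.cvtColor(t[0],cv2.COLOR_RGB2HSV); m=cv2.inRange(hsv,(45,120,60),(80,255,255)); m2=np.zeros_like(m); m2[130:215,305:360]=m[130:215,305:360]
    P,_=cv2.findContours(m2,0,2); r=cv2.minAreaRect(max(P,key=cv2.contourArea)); print('green',bd(at_z(t,[r[0]],z)).tolist(),bd(at_z(t,cv2.boxPoints(r),z)).tolist())
E
python3 -c "
from h import *
import pickle
green(pickle.load(open('c.pkl','rb'))['top']); green(snap('top'))
w=snap('wrist'); o=robot.get_obs(); T=np.array(o['tool_pos'])[:2]; print('TCP',bd(T),'tip',bd(T)+[.134,.001])
q=np.array([(635,300),(685,310),(685,282)])-[400,0]
"
```

```text
green [[-0.0697, -0.0615]] [[-0.0402, -0.0235], [-0.0309, -0.0911], [-0.099, -0.0993], [-0.1081, -0.0322]]
green [[-0.0657, -0.0625]] [[-0.0344, -0.026], [-0.0283, -0.0938], [-0.0969, -0.0988], [-0.1028, -0.0315]]
TCP [-0.2322 -0.0617] tip [-0.0982 -0.0607]
```

Request:
{"fn": "step_arm", "kwargs": {"plan": [[[3, 0.25, 0, 0, 0], [6, 0.5, 0, 0, 0], [9, 0.75, 0, 0, 0], [12, 1, 0, 0, 0], [15, 1.25, 0, 0, 0], [18, 1.5, 0, 0, 0], [18, 1.5, 0, 0, 0]]]}}

```text
time: 8.68
tool_pos: [0.3984, -0.0754, 0.0395]
ee_rot: [3.141, -0.001, 0.084]
wrist_force: [-1.4, -0.2, 0.7]
width: 0.0178
```

```bash
python3 -c "
from h import *
avg(4); green(snap('top'))"
```

```text
F,T [ 0.91 -0.21  0.57  0.04 -0.18 -0.01] sd [0.81 0.51 0.54 0.04 0.08 0.02] pos [ 0.3983 -0.0754  0.0395] [ 3.1415e+00 -1.8000e-03  8.3800e-02] t 8.8833
green [[-0.0524, -0.0649]] [[-0.0152, -0.0307], [-0.0139, -0.0985], [-0.0893, -0.0988], [-0.0905, -0.0317]]
```

Request:
{"fn": "step_arm", "kwargs": {"plan": [[[2, 0.2, 0, 0, 0], [4, 0.35, 0, 0, 0], [6, 0.5, 0, 0, 0], [6, 0.5, 0, 0, 0]]]}}

```text
time: 9.27
tool_pos: [0.4037, -0.0749, 0.0395]
ee_rot: [3.142, 0.0, 0.084]
wrist_force: [-2.3, 0.1, 1.4]
width: 0.0178
```

```bash
python3 -c "
from h import *
avg(4); green(snap('top'))"
```

```text
F,T [-1.69 -0.08  1.97  0.    0.16  0.01] sd [0.22 0.5  0.37 0.03 0.02 0.02] pos [ 0.4037 -0.0749  0.0395] [ 3.1415e+00 -3.0000e-04  8.3800e-02] t 9.4667
green [[-0.0459, -0.0651]] [[-0.0077, -0.0311], [-0.0071, -0.0993], [-0.0838, -0.0989], [-0.0842, -0.0313]]
```

Request:
{"fn": "step_arm", "kwargs": {"plan": [[[2, 0.2, 0, 0, 0], [4, 0.35, 0, 0, 0], [4, 0.35, 0, 0, 0]]]}}

```text
time: 9.77
tool_pos: [0.4078, -0.0745, 0.0395]
ee_rot: [3.142, -0.0, 0.084]
wrist_force: [-1.3, 0.0, 0.1]
width: 0.0176
```

```bash
python3 -c "
from h import *
avg(3); green(snap('top'))"
```

```text
F,T [-1.67 -0.14  1.82 -0.01  0.12 -0.  ] sd [0.25 0.5  0.95 0.02 0.03 0.04] pos [ 0.4078 -0.0746  0.0395] [ 3.1415e+00 -6.0000e-04  8.3800e-02] t 9.9167
green [[-0.0413, -0.0651]] [[-0.0047, -0.0314], [-0.0042, -0.099], [-0.0776, -0.0986], [-0.078, -0.0316]]
```

Request:
{"fn": "step_arm", "kwargs": {"plan": [[[2, 0.2, 0, 0, 0], [4, 0.35, 0, 0, 0], [4, 0.35, 0, 0, 0]]]}}

```text
time: 10.22
tool_pos: [0.4113, -0.0743, 0.0395]
ee_rot: [3.142, 0.001, 0.084]
wrist_force: [-3.5, -0.9, 3.6]
width: 0.0179
```

```bash
python3 -c "
from h import *
avg(3); green(snap('top'))"
```

```text
F,T [-4.63 -0.08  3.48 -0.02  0.52  0.01] sd [0.51 0.13 0.26 0.02 0.05 0.01] pos [ 0.4113 -0.0742  0.0394] [3.1415e+00 7.0000e-04 8.3900e-02] t 10.3667
green [[-0.0387, -0.0653]] [[-0.0027, -0.0314], [-0.0022, -0.0994], [-0.0743, -0.0989], [-0.0748, -0.0316]]
```

Request:
{"fn": "step_arm", "kwargs": {"plan": [[[0, 0, 2, 0, 0], [0, 0, 4, 0, 0], [0, 0, 6, 0, 0], [0, 0, 6, 0, 0]]]}}

```text
time: 10.75
tool_pos: [0.4114, -0.0741, 0.0454]
ee_rot: [-3.141, 0.0, 0.084]
wrist_force: [-0.3, 0.0, -1.7]
width: 0.0175
```

```bash
python3 -c "
from h import *
avg(4); green(snap('top'))
s=snap('scene');P=proj(s,[[.57,-.063,.033]]).astype(int)[0]
save(s,'p4.png',6,(P[0]-60,P[1]-50,P[0]+50,P[1]+40))"
```

```text
F,T [-1.22 -0.02 -2.56  0.    0.42  0.01] sd [0.33 0.17 0.31 0.01 0.03 0.04] pos [ 0.4114 -0.0741  0.0452] [-3.1414e+00  4.0000e-04  8.3900e-02] t 10.95
green [[-0.0385, -0.0656]] [[-0.0031, -0.0314], [-0.0021, -0.0996], [-0.0737, -0.0995], [-0.0745, -0.0319]]
```

View pics/p4.png

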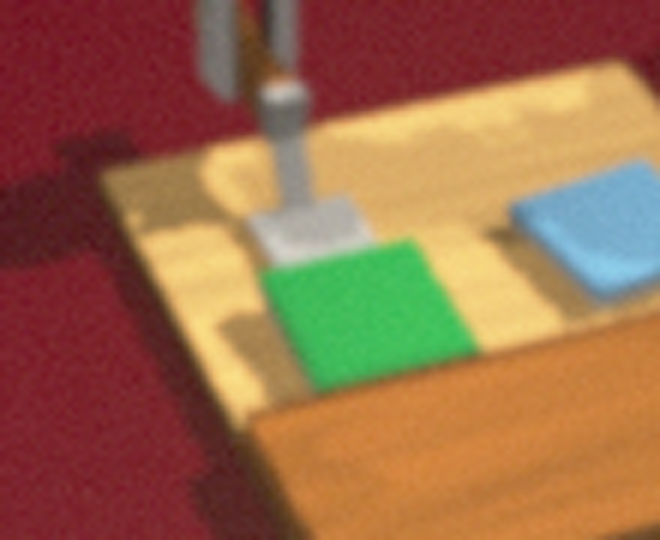

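Request:
{"fn": "step_arm", "kwargs": {"plan": [[[2, 0.2, 0, 0, 0], [4, 0.35, 0, 0, 0], [6, 0.5, 0, 0, 0], [8, 0.7, 0, 0, 0], [8, 0.7, 0, 0, 0]]]}}

```text
time: 11.47
tool_pos: [0.4203, -0.0736, 0.0457]
ee_rot: [3.141, -0.001, 0.084]
wrist_force: [0.3, 0.4, -2.5]
width: 0.0176
```

```bash
python3 -c "
from h import *
avg(4); green(snap('top'))"
```

```text
F,T [ 0.15 -0.09 -2.36 -0.01  0.06 -0.01] sd [0.3  0.15 0.24 0.02 0.02 0.03] pos [ 0.42   -0.0736  0.0457] [ 3.1413e+00 -1.0000e-03  8.3800e-02] t 11.6667
green [[-0.0405, -0.0656]] [[-0.0041, -0.0314], [-0.0035, -0.1], [-0.0766, -0.0996], [-0.0771, -0.0316]]
```

Request:
{"fn": "step_arm", "kwargs": {"plan": [[[2, 0.2, 5, 0, 0], [4, 0.35, 10, 0, 0], [6, 0.5, 15, 0, 0], [8, 0.7, 20, 0, 0], [10, 0.8, 25, 0, 0], [13, 1.1, 30, 0, 0], [13, 1.1, 30, 0, 0]]]}}

```text
time: 12.3
tool_pos: [0.4342, -0.0727, 0.0772]
ee_rot: [3.14, -0.003, 0.084]
wrist_force: [-0.4, 0.1, -1.6]
width: 0.0179
```

```bash
python3 -c "
from h import *
avg(4)
s=snap('scene');P=proj(s,[[.57,-.063,.033]]).astype(int)[0]
save(s,'p5.png',6,(P[0]-60,P[1]-55,P[0]+50,P[1]+35))"
```

```text
F,T [-0.5  -0.01 -2.39 -0.02  0.2  -0.  ] sd [0.3  0.05 0.4  0.02 0.03 0.02] pos [ 0.4325 -0.0724  0.0753] [-3.1416e+00  1.0000e-04  8.3800e-02] t 12.5
```

View pics/p5.png

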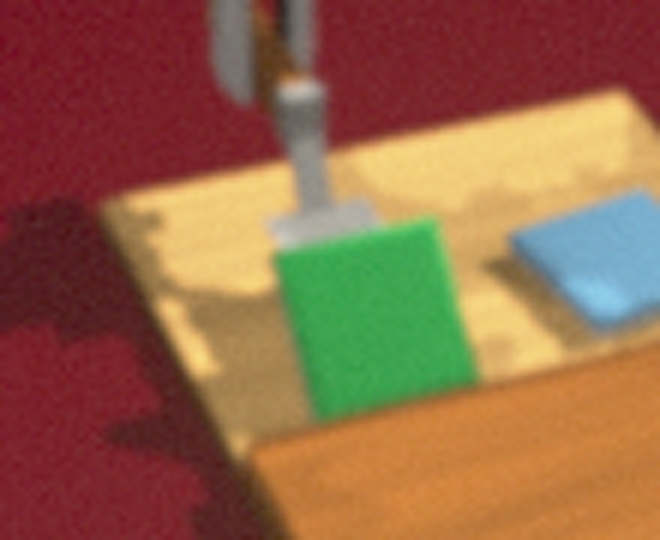

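The bar is tilted about 45° with its green face toward the step, and the forces are low. I'll carry on along the arc.

Request:
{"fn": "step_arm", "kwargs": {"plan": [[[4, 0.35, 4, 0, 0], [9, 0.75, 7, 0, 0], [12, 1, 9, 0, 0], [15, 1.25, 10, 0, 0], [18, 1.5, 11, 0, 0], [22, 1.85, 12, 0, 0], [22, 1.85, 12, 0, 0]]]}}

```text
time: 13.13
tool_pos: [0.4556, -0.0706, 0.0879]
ee_rot: [3.141, -0.001, 0.084]
wrist_force: [-0.1, 0.1, -1.2]
width: 0.0179
```

```bash
python3 -c "
from h import *
avg(4)
s=snap('scene');P=proj(s,[[.57,-.063,.033]]).astype(int)[0]
save(s,'p6.png',6,(P[0]-60,P[1]-60,P[0]+50,P[1]+35))"
```

```text
F,T [ 0.07  0.08 -1.69 -0.02  0.06  0.  ] sd [0.48 0.23 0.5  0.02 0.02 0.04] pos [ 0.4544 -0.0706  0.0874] [-3.1416e+00  2.0000e-04  8.3800e-02] t 13.3333
```

View pics/p6.png

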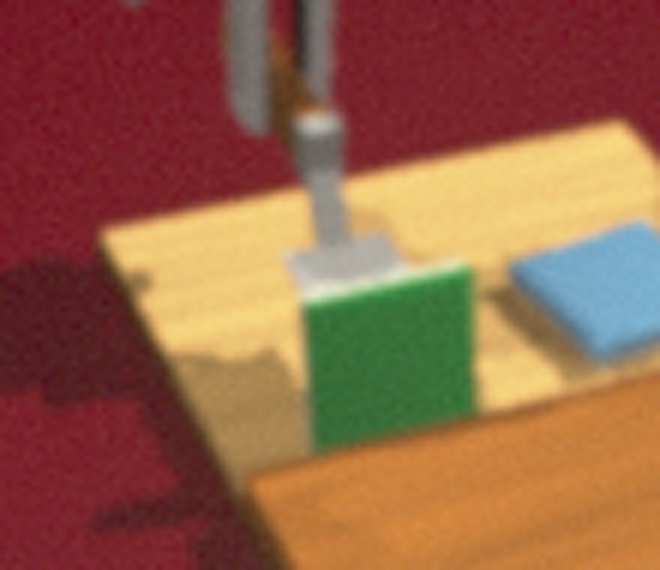

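The bar is standing upright. I'll push it over the step.

Request:
{"fn": "step_arm", "kwargs": {"plan": [[[4, 0.35, 3, 0, 0], [8, 0.7, 5, 0, 0], [13, 1.1, 6, 0, 0], [18, 1.5, 7, 0, 0], [23, 1.9, 7, 0, 0], [28, 2.4, 7, 0, 0], [33, 2.8, 7, 0, 0], [33, 2.8, 7, 0, 0]]]}}

```text
time: 14.05
tool_pos: [0.4885, -0.0677, 0.0944]
ee_rot: [3.142, -0.0, 0.084]
wrist_force: [-0.7, 0.3, -2.2]
width: 0.0177
```

```bash
python3 -c "
from h import *
avg(4)
s=snap('scene');P=proj(s,[[.57,-.063,.033]]).astype(int)[0]
save(s,'p7.png',6,(P[0]-60,P[1]-50,P[0]+50,P[1]+45))"
```

```text
F,T [-0.27 -0.1  -1.47  0.04  0.05  0.01] sd [0.84 0.64 0.38 0.03 0.01 0.02] pos [ 0.4873 -0.0677  0.0943] [-3.1416e+00  5.0000e-04  8.3800e-02] t 14.25
```

View pics/p7.png

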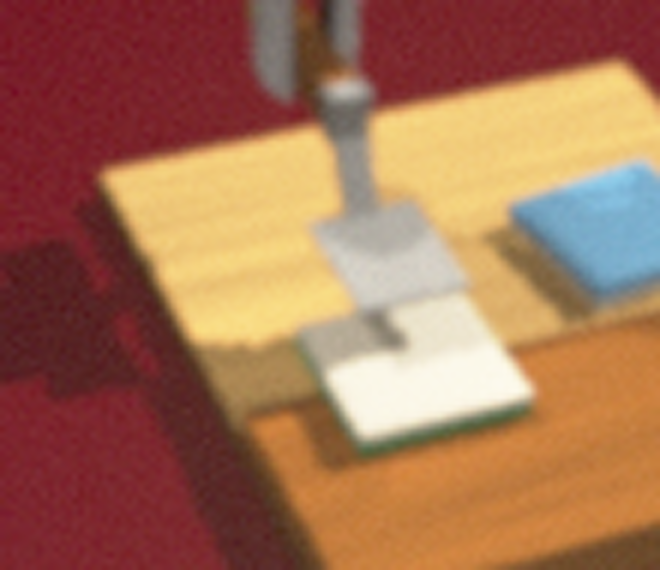

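The bar lies white side up on the upper deck. I'll lift clear and carry the spatula back.

Request:
{"fn": "step_arm", "kwargs": {"plan": [[[0, 0, 10, 0, 0], [-5, 0, 30, 0, 0], [-20, -20, 45, 0, 0], [-35, -50, 50, -0.06, 0], [-50, -80, 50, -0.12, 0], [-60, -112, 50, -0.18, 0], [-68, -145, 50, -0.24, 0], [-74, -178, 50, -0.267, 0]]]}}

```text
time: 14.97
tool_pos: [0.4127, -0.2472, 0.1459]
ee_rot: [3.141, -0.002, -0.186]
wrist_force: [0.4, 0.0, -1.2]
width: 0.0178
```

Request:
{"fn": "step_arm", "kwargs": {"plan": [[[0, -30, 0, 0, 0], [0, -62, 0, 0, 0], [0, -90, 0, 0, 0], [0, -95.5, 0, 0, 0], [0, -95.5, -20, 0, 0], [0, -95.5, -40, 0, 0], [0, -95.5, -50, 0, 0], [0, -95.5, -50, 0, 0]]]}}

```text
time: 15.63
tool_pos: [0.412, -0.3394, 0.0918]
ee_rot: [-3.138, 0.005, -0.183]
wrist_force: [-0.8, 0.6, -1.8]
width: 0.0176
```

```bash
python3 -c "
from h import *
avg(4)
s=snap('scene');t=snap('top')
m=cv2.inRange(cv2.cvtColor(t[0],cv2.COLOR_RGB2HSV),(0,0,170),(179,60,255)); m2=np.zeros_like(m); m2[120:200,305:360]=m[120:200,305:360]
P,_=cv2.findContours(m2,0,2); r=cv2.minAreaRect(max(P,key=cv2.contourArea)); print('white',bd(at_z(t,[r[0]],.045)),bd(at_z(t,cv2.boxPoints(r),.045)).tolist())
w=snap('wrist'); a=cv2.resize(w[0],(480,300)); P=proj(s,[[.45,-.34,.05]]).astype(int)[0]
b=cv2.resize(s[0][P[1]-50:P[1]+50,P[0]-50:P[0]+50],(300,300),interpolation=2)
P=proj(t,[[.53,-.2,.05]]).astype(int)[0]; c=cv2.resize(t[0][P[1]-75:P[1]+75,P[0]-100:P[0]+100],(400,300),interpolation=2)
C=np.zeros((600,800,3),np.uint8);C[:300,:480]=a;C[:300,480:780]=b;C[300:,:400]=c
cv2.imwrite('pics/p8.png',C[:,:,::-1])"
```

```text
F,T [ 0.38  0.02 -1.37  0.03  0.04 -0.01] sd [0.18 0.55 0.28 0.05 0.01 0.02] pos [ 0.4143 -0.3417  0.0962] [ 3.140e+00 -2.300e-03 -1.827e-01] t 15.8333
white [[ 0.0084 -0.0642]] [[0.0477, -0.0249], [0.0477, -0.1045], [-0.0306, -0.1032], [-0.0305, -0.0244]]
```

The bar's centre measures about 8 mm past the step, too close to the 5 mm limit. There is time left, so I'll nudge it about 18 mm further with the blade tip.

Request:
{"fn": "step_arm", "kwargs": {"plan": [[[0, 0, 40, 0, 0], [0, 25, 50, 0.04, 0], [0, 58, 50, 0.1, 0], [0, 90, 50, 0.16, 0], [0, 122, 50, 0.22, 0], [2, 155, 50, 0.267, 0], [3, 188, 50, 0.267, 0], [4, 220, 50, 0.267, 0]]]}}

```text
time: 16.65
tool_pos: [0.4176, -0.1198, 0.1455]
ee_rot: [3.141, -0.002, 0.084]
wrist_force: [0.7, 0.4, -1.1]
width: 0.0176
```

Request:
{"fn": "step_arm", "kwargs": {"plan": [[[0, 25, 0, 0, 0], [0, 45, 0, 0, 0], [0, 45, 0, 0, 0], [0, 45, -30, 0, 0], [0, 45, -60, 0, 0], [0, 45, -80, 0, 0], [0, 45, -85.5, 0, 0], [0, 45, -85.5, 0, 0]]]}}

```text
time: 17.32
tool_pos: [0.4163, -0.0764, 0.0577]
ee_rot: [-3.141, 0.003, 0.083]
wrist_force: [0.5, 0.5, -1.4]
width: 0.0181
```

```bash
cat >> h.py <<'E'
def white():
    t=snap('top'); m=cv2.inRange(cv2.cvtColor(t[0],cv2.COLOR_RGB2HSV),(0,0,170),(179,45,255)); m2=np.zeros_like(m); m2[120:200,305:360]=m[120:200,305:360]
    P,_=cv2.findContours(m2,0,2); r=cv2.minAreaRect(max(P,key=cv2.contourArea)); print('white',bd(at_z(t,[r[0]],.045)),bd(at_z(t,cv2.boxPoints(r),.045)).tolist())
E
python3 -c "
from h import *
avg(4); white()"
```

```text
F,T [-0.02 -0.16 -1.3   0.05  0.05  0.02] sd [0.27 0.66 0.75 0.02 0.03 0.02] pos [ 0.4191 -0.0771  0.0611] [ 3.1398 -0.0037  0.0834] t 17.5167
white [[ 0.008  -0.0648]] [[0.0474, -0.0259], [0.0468, -0.1051], [-0.031, -0.1033], [-0.0303, -0.0249]]
```

Request:
{"fn": "step_arm", "kwargs": {"plan": [[[0, 0, 0, 0, 0], [6, 0.5, 0, 0, 0], [12, 1, 0, 0, 0], [18, 1.5, 0, 0, 0], [22, 1.8, 0, 0, 0], [26, 2.2, 0, 0, 0], [30, 2.5, 0, 0, 0], [34, 2.8, 0, 0, 0]]]}}

```text
time: 18.23
tool_pos: [0.4519, -0.0734, 0.0588]
ee_rot: [-3.142, 0.0, 0.084]
wrist_force: [-0.2, 0.2, -1.8]
width: 0.018
```

```bash
python3 -c "
from h import *
avg(3); white()"
```

```text
F,T [ 0.13 -0.55 -1.26  0.01  0.04 -0.02] sd [0.55 0.38 0.5  0.01 0.03 0.03] pos [ 0.4516 -0.0734  0.0589] [3.1416e+00 5.0000e-04 8.4000e-02] t 18.3833
white [[ 0.0077 -0.0647]] [[0.0475, -0.0262], [0.0459, -0.1057], [-0.0317, -0.103], [-0.03, -0.0243]]
```

Request:
{"fn": "step_arm", "kwargs": {"plan": [[[3, 0.25, 0, 0, 0], [6, 0.5, 0, 0, 0], [9, 0.75, 0, 0, 0], [12, 1, 0, 0, 0], [15, 1.25, 0, 0, 0], [15, 1.25, 0, 0, 0]]]}}

```text
time: 18.93
tool_pos: [0.4672, -0.0722, 0.059]
ee_rot: [3.141, -0.001, 0.084]
wrist_force: [-0.2, 0.1, -1.4]
width: 0.0177
```

```bash
python3 -c "
from h import *
avg(3); white()"
```

```text
F,T [ 0.14  0.03 -1.85  0.03  0.04 -0.01] sd [0.51 0.69 0.23 0.03 0.03 0.06] pos [ 0.4668 -0.0722  0.0591] [ 3.1414e+00 -4.0000e-04  8.3900e-02] t 19.0833
white [[ 0.0242 -0.0661]] [[0.0647, -0.0294], [0.0571, -0.1102], [-0.0159, -0.1026], [-0.0084, -0.0225]]
```

Request:
{"fn": "step_arm", "kwargs": {"plan": [[[-12, -1, 0, 0, 0], [-25, -2, 15, 0, 0], [-35, -5, 50, 0, 0], [-45, -30, 85.5, -0.06, 0], [-50, -60, 85.5, -0.12, 0], [-53, -95, 85.5, -0.18, 0], [-53, -130, 85.5, -0.24, 0], [-53, -165, 85.5, -0.267, 0]]]}}

```text
time: 19.8
tool_pos: [0.4133, -0.2388, 0.1454]
ee_rot: [3.141, -0.002, -0.185]
wrist_force: [1.5, 1.1, -0.7]
width: 0.0178
```

Request:
{"fn": "step_arm", "kwargs": {"plan": [[[0, -35, 0, 0, 0], [0, -68, 0, 0, 0], [0, -95, 0, 0, 0], [0, -104, 0, 0, 0], [0, -104, 0, 0, 0], [0, -104, -25, 0, 0], [0, -104, -50, 0, 0], [0, -104, -50, 0, 0]]]}}

```text
time: 20.47
tool_pos: [0.411, -0.337, 0.0892]
ee_rot: [-3.135, 0.009, -0.182]
wrist_force: [-0.3, 0.6, -1.9]
width: 0.0178
```

```bash
python3 -c "
from h import *
avg(4);white()
s=snap('scene');t=snap('top');w=snap('wrist'); a=cv2.resize(w[0],(480,300)); P=proj(s,[[.45,-.34,.05]]).astype(int)[0]
b=cv2.resize(s[0][P[1]-50:P[1]+50,P[0]-50:P[0]+50],(300,300),interpolation=2)
P=proj(s,[[.62,-.06,.03]]).astype(int)[0]; c=cv2.resize(s[0][P[1]-50:P[1]+50,P[0]-65:P[0]+65],(390,300),interpolation=2)
P=proj(t,[[.6,-.0,.03]]).astype(int)[0]; d=cv2.resize(t[0][P[1]-50:P[1]+50,P[0]-65:P[0]+65],(390,300),interpolation=2)
C=np.zeros((600,800,3),np.uint8);C[:300,:480]=a;C[:300,480:780]=b;C[300:,:390]=c;C[300:,400:790]=d
cv2.imwrite('pics/p8.png',C[:,:,::-1])"
```

```text
F,T [-0.08  0.34 -1.36  0.02  0.03 -0.01] sd [0.46 0.34 0.26 0.02 0.03 0.02] pos [ 0.4145 -0.3411  0.0964] [ 3.1401e+00 -2.4000e-03 -1.8210e-01] t 20.6667
white [[ 0.0227 -0.0647]] [[0.0617, -0.0261], [0.0617, -0.1041], [-0.0159, -0.1029], [-0.0159, -0.0257]]
```

View pics/p8.png

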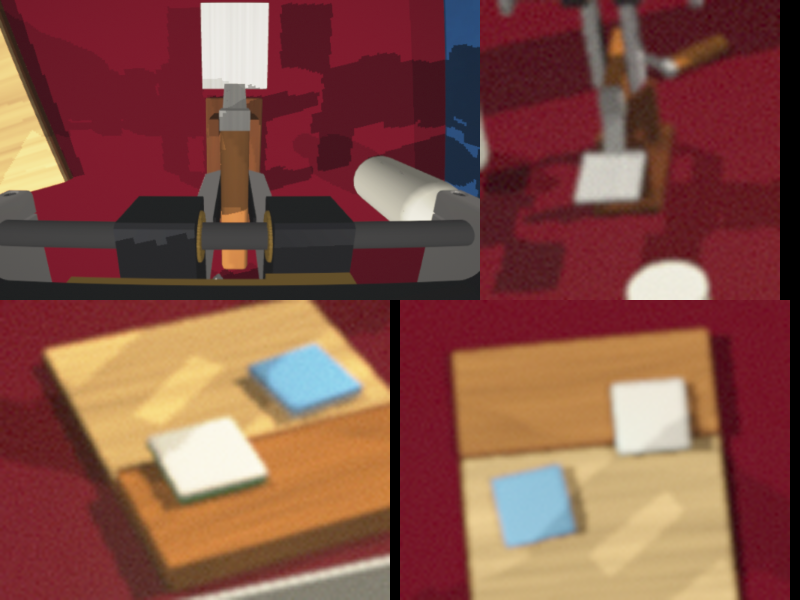

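The bar is white side up, about 23 mm past the step, with the blue bar in place, and the spatula is over its rest. I'll lower it and let go.

Request:
{"fn": "step_arm", "kwargs": {"plan": [[[0, 0, 0, 0, 0], [0, 0, -10, 0, 0], [0, 0, -20, 0, 0], [0, 0, -28, 0, 0], [0, 0, -34, 0, 0], [0, 0, -37, 0, 0], [0, 0, -39, 0, 0], [0, 0, -39, 0, 0]]]}}

```text
time: 21.53
tool_pos: [0.4133, -0.3411, 0.0551]
ee_rot: [-3.141, 0.001, -0.183]
wrist_force: [-0.3, 0.6, -1.0]
width: 0.0178
```

```bash
python3 -c "
from h import *
avg(4)"
```

```text
F,T [-0.18 -0.01 -1.54  0.03  0.05 -0.01] sd [0.27 0.25 0.2  0.02 0.02 0.03] pos [ 0.4138 -0.3416  0.056 ] [ 3.1408e+00 -9.0000e-04 -1.8320e-01] t 21.7333
```

Request:
{"fn": "step_arm", "kwargs": {"plan": [[[0, 0, -1.5, 0, 0], [0, 0, -1.5, 0, 0], [0, 0, -1.5, 0, 20], [0, 0, -1.5, 0, 40], [0, 0, -1.5, 0, 60], [0, 0, -1.5, 0, 60], [0, 0, -1.5, 0, 60], [0, 0, -1.5, 0, 60]]]}}

```text
time: 22.4
tool_pos: [0.4135, -0.3412, 0.054]
ee_rot: [3.141, 0.0, -0.183]
wrist_force: [0.0, 0.6, 0.6]
width: 0.0488
```

Request:
{"fn": "step_arm", "kwargs": {"plan": [[[0, 0, 0, 0, 60], [0, 0, 0, 0, 60], [0, 0, 0, 0, 60], [0, 0, 0, 0, 60]]]}}

```text
time: 22.73
tool_pos: [0.4135, -0.3412, 0.054]
ee_rot: [3.142, 0.0, -0.183]
wrist_force: [0.1, -0.3, 0.3]
width: 0.0564
```

Request:
{"fn": "step_arm", "kwargs": {"plan": [[[0, 0, 10, 0, 60], [0, 0, 25, 0, 60], [0, 0, 55, 0, 60], [0, 0, 90, 0, 60], [0, 0, 120, 0, 60], [-30, 0, 150, 0, 60], [-60, 0, 150, 0, 60], [-60, 0, 150, 0, 60]]]}}

```text
time: 23.4
tool_pos: [0.3512, -0.3424, 0.2083]
ee_rot: [3.136, -0.003, -0.186]
wrist_force: [-0.2, -0.3, -0.9]
width: 0.0565
```

```bash
python3 -c "
from h import *
w=snap('wrist'); avg(2); white(); save(w,'p9.png')
h=cv2.cvtColor(w[0],cv2.COLOR_RGB2HSV)
# sample: handle top at z .084 and blade; compare with prediction
m=cv2.inRange(h,(8,120,90),(20,255,255)); n,l,st,ce=cv2.connectedComponentsWithStats(m)
for i in range(1,n):
    if st[i,4]>150: print('wood',st[i],at_z(w,[ce[i]],.084).round(4))
g=np.array([.414,-.341,.072]);X=np.array([np.cos(-.183),np.sin(-.183),0])
print('pred',proj(w,[g+[0,0,.012]+X*.055,g+[0,0,.012]-X*.055, g+X*.134+[0,0,-.0435]]).round(1).tolist())
m=cv2.inRange(h,(0,0,150),(179,45,255));n,l,st,ce=cv2.connectedComponentsWithStats(m)
for i in range(1,n):
    if st[i,4]>400: print('white',st[i],ce[i].round(1),at_z(w,[ce[i]],.03).round(4))
"
```

```text
F,T [ 0.1  -0.81 -0.3   0.06 -0.03  0.02] sd [0.32 0.01 0.23 0.02 0.   0.02] pos [ 0.3536 -0.3412  0.2042] [ 3.1415e+00 -8.0000e-04 -1.8380e-01] t 23.55
white [[ 0.0229 -0.0652]] [[0.0619, -0.0264], [0.0613, -0.1055], [-0.0157, -0.1037], [-0.015, -0.0254]]
wood [ 74   0  20  51 160] [[ 0.5355 -0.1788  0.084 ]]
wood [ 272   70   55  119 5707] [[ 0.4138 -0.3425  0.084 ]]
wood [  0 142 135  56 180] [[ 0.4158 -0.1322  0.084 ]]
wood [249 266  37  30 506] [[ 0.2744 -0.2826  0.084 ]]
wood [169 281  28  68 901] [[ 0.2556 -0.1861  0.084 ]]
wood [429 281  27  68 899] [[ 0.2043 -0.4534  0.084 ]]
wood [ 186  361  383   19 3736] [[ 0.1422 -0.4018  0.084 ]]
pred [[297.1, 63.8], [298.6, 190.1], [298.5, -11.6]]
white [ 273    0   52   58 2935] [298.7  27.9] [[ 0.5099 -0.3587  0.03  ]]
white [ 585    0   52  207 4255] [613.5  61.1] [[ 0.424  -0.6766  0.03  ]]
white [620  93   9 101 446] [623.7 143.8] [[ 0.3346 -0.6886  0.03  ]]
white [ 422  134   79   59 1943] [453.2 168. ] [[ 0.3426 -0.496   0.03  ]]
white [588 143  16  51 444] [593.  168.8] [[ 0.313  -0.6527  0.03  ]]
```

```bash
python3 -c "
from bench import robot
print(robot.close_job())"
```

```text
the job is handed in; nothing more can be done
None
```

The green bar is turned over and lies white side up on the upper deck, and the spatula is back on its rest. I handed the job in at about 23.6 s of the 58 s allowed. The hand-in gives no verdict.

**What I did:** I took the larger spatula from its rest and felt for the deck with about 2 N. I then slid the bar square and home against the step. The interface has no wrist pitch, so I tipped the bar over the step by moving the blade tip along an arc. It landed only about 8 mm past the step, close to the 5 mm limit, so I nudged it about 15 mm further with the blade tip.

**Last checks:**
- **Bar:** its centre is about 23 mm past the step (5 to 90 allowed), square to the board. It looked flat and white side up in the last picture I viewed, taken before the spatula was released.
- **Forces:** the highest averaged wrist reading was about 7 N, when the bar came home. I never measured the contact force on the bar or board directly.
- **Spatula:** the handle centre measures about (0.414, −0.342), within 2 mm of where I picked it up. The gripper is open and clear above it.
- **Blue bar:** it looked in place in the last picture viewed. I did not measure it or the other bystanders at the end.

The picture taken after release could not be viewed because the 12-picture limit was reached, so that state rests on pixel measurements alone.

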